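Take the slender nozzle off the indexing turret

TASK

The nozzle with the long slender tip is due for cleaning. Turn the turret by its centre handle until that nozzle stands at the pointer on the base, then unscrew it with a short turn to the left (anticlockwise from above), lift it out and stand it upright in the grey tray. Leave the stubby nozzle screwed in, and leave the turret with the empty socket at the pointer.

Things in the scene. Friction and masses are not known exactly. Their poses are not given: they have to be found in the camera images.
- turret: turret disc, 236 mm, origin on its axis at its top face, 28 mm over the bench, z up. Turns over 90 deg either way (0.1 N m), stays where left. Centre handle fixed to it: black bar 50 mm along its y, 16 thick along x, z 20 to 52 mm. At 85 mm from the axis: sockets at 120 and 240 deg from +x (collars 58 mm wide, 17 high), holding the two nozzles in either order; at 0 deg an 18 mm high black cap
- index_point (a point): fixed point 85 mm from the turret's axis on the line to the pointer, 28 mm above the bench: a nozzle is at the pointer when its axis stands here (within 18 mm). The pointer is a small dark upright fin on a tongue of the grey base, on the robot's side, 137 mm from the axis on the same line, top 32 mm above the bench
- slender_nozzle: steel nozzle, 0.13 kg: hexagonal grip, 34 mm across flats, z 20 to 50 mm, two flats facing its +y and -y; cone with thin 7 mm tip, top at 78. Origin: centre of underside, on the socket floor (disc's top face). Starts locked by foot lugs (radius 20), axes parallel to the disc's; turned 40 to 65 deg anticlockwise in the disc it lifts straight out (stop at 69), clear 20 mm up; stands on its foot
- stub_nozzle: the other steel nozzle, locked in the other socket, to be left alone: same foot and hexagonal grip as the slender one, but a short, wide round mouth of 28 mm with a dark opening, top at 58 mm. Origin and axes as for the slender nozzle
- tray: flat grey tray, fixed on the bench, 200 x 300 mm, walls 20 mm high; origin at the centre of its underside, floor 4 mm above it, long side along its y (across the robot's view). A small screwdriver and a hex key lie along its right end (y -85 to -135 mm), the rest is empty. A tall drawer unit stands 120 mm or more beyond its centre: carry things round in front of it
Things that resemble listed ones, but are neither listed nor needed, are in the scene too. What is shaped like the slender_nozzle but green is not meant.

How it is judged:
On the way, in this order (a step that is already met when the one before it is completed fails the run):
1. the slender nozzle, still in its socket, stands at the pointer (within 18 mm) (horizontal distance between slender_nozzle and index_point below 0.018 m and z of slender_nozzle in the frame of turret below 0.006 m), for 0.2 s.
2. it is unscrewed there: turned by more than 30 degrees in its socket at the pointer (angle between the x axis of slender_nozzle and the x axis of turret, either way round above 0.52 rad and horizontal distance between slender_nozzle and index_point below 0.022 m and z of slender_nozzle in the frame of turret below 0.012 m).
At the end, for the whole second after the job is handed in: The slender nozzle stands upright (within 10 degrees) at rest on the floor of the grey tray, all inside it; the stubby nozzle is still locked in its socket (turned under 23 degrees, lifted under 8 mm); the emptied socket is still at the pointer (within 15 degrees of turret turn) (x of slender_nozzle in the frame of tray between -0.08 and 0.08 m and y of slender_nozzle in the frame of tray between -0.13 and 0.13 m and z of slender_nozzle in the frame of tray below 0.012 m and angle between slender_nozzle's own z axis and vertical below 0.17 rad and linear speed of slender_nozzle below 0.02 m/s and z of stub_nozzle in the frame of turret below 0.008 m and angle between the x axis of stub_nozzle and the x axis of turret, either way round below 0.4 rad and horizontal distance between stub_nozzle and index_point between 0.135 and 0.158 m); the robot touches nothing.
It fails at once if the stubby nozzle is unscrewed or lifted in its socket (angle between the x axis of stub_nozzle and the x axis of turret, either way round above 0.5 rad or z of stub_nozzle in the frame of turret above 0.01 m).
It also fails if it takes over 64 s, if anything falls off the work surface, if the arm or the gripper's body presses on something with over 40 N, if the wrist force passes 120 N, or if a joint passes its speed limit or range.

ROBOT

A 6-joint arm with a two-finger parallel gripper is mounted at the origin on a cart in front of the work surface, level with it; the furniture and walls round the work are solid. World frame = base frame: x ahead of the robot, y to its left, z up, the work surface at z = 0. Lengths are in m, angles in rad, forces in N, time in s.
With the tool pointing down it reaches from about 0.3 to 0.875 m from the base axis. Payload 6.4 kg.
Tool frame: the origin (TCP) lies at the very end of the fingers, on their centre line; the grasp point (between the pads) lies 19 mm behind it; z points along the fingers, y is the line along which they close (so a half turn about z gives the same grasp; the last joint's range is limited). The gripper opens to 85 mm and grips with 20 to 120 N. Pads are 22 mm wide; open, the fingers measure 114 mm over their backs; the gripper's body (76 mm by 85 mm) begins 54 mm behind the grasp point. The pads swing forward as they close: fully open they stand 13 mm farther back than shut.
Start: joints at [1.076, 0.181, 1.607, -0, 1.354, -0.206], TCP at [0.164, 0.551, 0.231] pointing down, gripper open.
Joint ranges: [-2.99, 2.99], [-0.89, 2.07], [0.3, 2.58], [-1.14, 4.28], [0, 2.63], [-3.12, 3.12]. Speed limits (rad/s): [2.57, 2.57, 3.01, 3.14, 3.14, 3.14].

INTERFACE

Orientations are given as a unit quaternion [w, x, y, z].
In Python, from bench import ctrl, camera, calibration, order, outline_of gives the robot as it stands.
- The arm moves only by the tool move_arm, never from a script. Its argument "series" is a list that holds one entry, the list of rows, each a list of 5 numbers: the opening, from 0 (shut) to 1 (fully open), then the shift along the tool's x, y, z in mm, then the turn about the tool's z in rad. A call has exactly 10 rows; each row is the pose to reach, as a shift and turn from the pose commanded when the call began, along the tool's axes at that moment; what a row does not reach only later rows make up. A row lasts 1/12 s, in which the tool goes at most 41.7 mm and 7.16 degrees, less where a joint would pass 70% of its speed; a pose out of reach is approached as far as the arm can. A call with a gripper value outside its range is refused whole. The fingers move at their own pace and stop on an object; the grip force is fixed at half the most. Time passes only in rows, so rows that repeat a pose let the fingers close, or fill a call up. It gives the time, the measured TCP pose, the force, the opening and the grip force at its end, in the units of the state.
- ctrl.get_obs(): the state, without advancing time (a new reading comes with each control period).
- camera(name): name is "side" or "top"; returns (picture, depth): 420x560x3 uint8, blue, green, red; 420x560 float32, m along the optical axis (not along the pixel's ray), 0 where there is no reading.
- calibration(name): a dict with "intrinsics" (3x3 intrinsics, pixels), "rvec" (rotation vector, rad) and "tvec" (3), from world to camera coordinates, as OpenCV has them. Camera axes: x right, y down, z forward; pixel columns grow to the right and rows downward; lengths in m; the calibration is good to about 2 mm. A picture is of the moment at which its call begins. calibration takes no time and is no camera call.
- order.hand_in(): hands the job in; it is judged then, once.
Trained networks look in the newest picture that a camera, given by its name, has taken for a name from the list of things; names that differ only in an ending like _2 or _b are one class to them, and where a whole thing is asked for, a point or a joint stands for the part that bears it (a point fixed in the world has none). Each returns a list of dicts, best first, with "conf" (0 to 1); they miss things now and then, are a little off and sometimes report something else, mostly with a low value. They report only what shows in the picture. A call takes as long as a camera call. They do not tell look-alikes from the thing itself.
- outline_of(target, camera): "region" (420x560 bool, what is visible of it) and "bbox" ([centre column, centre row, width, height] in pixels, round what is visible of it).
The state is a dict: "time_s": time; "q": joint angles; "dq": joint speeds; "joint_efforts": joint torques, N m; "eef_pos": TCP position; "eef_rot": TCP orientation; "wrist_force": force on the tool from outside, world axes, zero at the start; "torque": the same for the moment, N m; "opening": opening from 0.0 (shut) to 1.0 (fully open); "grasp_force": force on a finger pad.
Only numpy, scipy, OpenCV 4.12 (cv2) and the standard library are available. Lean on these libraries where they do the work, as an engineer would, in place of code of your own. Each camera call takes 0.05 s, during which the arm holds its last target. There are 200 camera calls.

## Working session

There is one attempt and no reset: what is moved stays moved. The work goes in short steps, Python scripts to look and compute and a tool call to move; the robot and the scene stay as the last step left them, time stands still between calls to the robot, and variables do not carry over. Pictures are saved under pics/ and viewed, at most 10 in all, crops included, and the job is handed in when it is done.

Besides the shell and the picture viewer there is one more tool, called after "Call:" as a command line: name --argument value ..., lists and objects as JSON in quotes. move_arm: Moves the arm, as the interface text tells. Its arguments: {"type":"object","properties":{"series":{"type":"array","items":{"type":"array","items":{"type":"array","items":{"type":"number"}}}}},"required":["series"]}

```bash
mkdir -p pics
cat > h.py <<'E'
import numpy as np, cv2
from bench import ctrl, camera, calibration, order, outline_of
def pts(name, depth, mask=None):
    c=calibration(name);K=np.array(c["intrinsics"]);R=cv2.Rodrigues(np.array(c["rvec"],float))[0];t=np.array(c["tvec"],float).ravel()
    v,u=np.nonzero((depth>0)&(mask if mask is not None else True))
    z=depth[v,u];p=np.stack([(u-K[0,2])/K[0,0]*z,(v-K[1,2])/K[1,1]*z,z],1)
    return (p-t)@R, u, v
def look(name,fn=None):
    im,d=camera(name)
    if fn: cv2.imwrite("pics/"+fn,im)
    return im,d
E
python3 - <<'E'
from h import *
ims=[]
for n in ("top","side"):
    im,d=look(n,n+"0.png"); np.save(n+"_d.npy",d)
    for t in ("turret","slender_nozzle","stub_nozzle","tray"):
        for r in outline_of(t,n)[:3]:
            p,u,v=pts(n,d,r["region"])
            print(n,t,round(r["conf"],2),np.round(r["bbox"]),np.round(np.median(p,0),3) if len(p) else 0, np.round(p.min(0),3),np.round(p.max(0),3))
E
```

```text
top turret 0.6 [209. 177. 114. 112.] [0.587 0.072 0.028] [ 0.47  -0.046 -0.007] [0.72  0.199 0.084]
top slender_nozzle 0.73 [247. 184.  18.  19.] [ 0.556 -0.008  0.079] [ 0.541 -0.025  0.043] [0.579 0.009 0.109]
top stub_nozzle 0.65 [174. 201.  23.  21.] [0.53  0.133 0.081] [0.513 0.119 0.023] [0.552 0.154 0.09 ]
top tray 0.63 [389. 236. 149. 104.] [ 0.459 -0.306  0.004] [ 0.355 -0.467 -0.005] [ 0.568 -0.153  0.026]
side turret 0.85 [241. 256. 121.  84.] [0.595 0.096 0.029] [ 0.471 -0.05  -0.001] [0.709 0.194 0.088]
side slender_nozzle 0.73 [260. 211.  20.  26.] [0.562 0.004 0.074] [ 0.544 -0.107  0.023] [0.58  0.013 0.107]
side slender_nozzle 0.69 [345. 213.  20.  30.] [ 0.377 -0.03   0.042] [ 0.355 -0.123  0.002] [ 0.392 -0.018  0.075]
side stub_nozzle 0.76 [272. 260.  18.  31.] [0.535 0.148 0.075] [0.518 0.058 0.027] [0.554 0.159 0.09 ]
side tray 0.95 [304. 160.  85.  69.] [ 0.46  -0.295  0.006] [ 0.352 -0.495 -0.003] [ 0.564 -0.149  0.025]
```

```bash
ls pics
```

```text
side0.png
top0.png
```

```bash
python3 -c "
import cv2
a=cv2.imread('pics/top0.png')[100:310,110:480];b=cv2.imread('pics/side0.png')[100:320,150:430]
cv2.imwrite('pics/a.png',cv2.resize(a,None,fx=2.1,fy=2.1,interpolation=2));cv2.imwrite('pics/b.png',cv2.resize(b,None,fx=2.7,fy=2.7,interpolation=2))"
```

```text
(no output)
```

View pics/a.png

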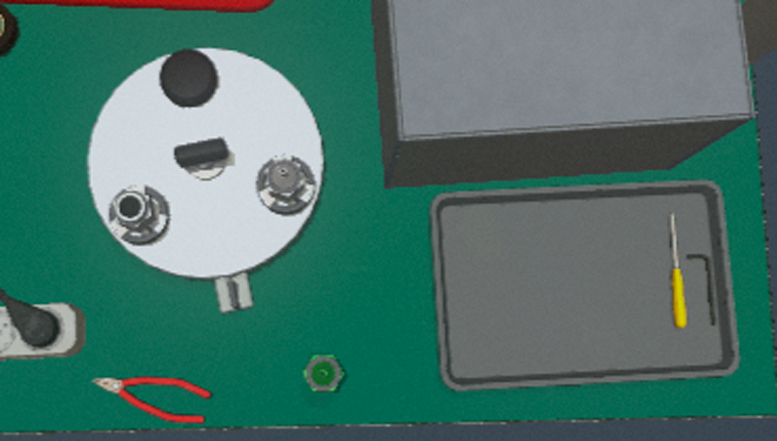

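View pics/b.png

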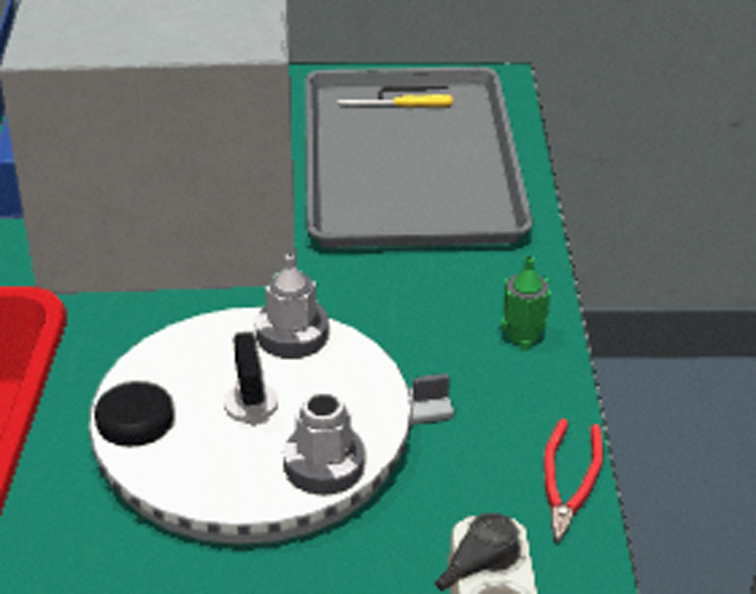

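```bash
cat > meas.py <<'E'
from h import *
from scipy.optimize import least_squares
im,d=cv2.imread("pics/top0.png"),np.load("top_d.npy")
p,u,v=pts("top",d)
b=im[v,u].astype(int)
s=b.min(1)>170
m=s&(abs(p[:,2]-.028)<.006)&(np.hypot(p[:,0]-.587,p[:,1]-.072)<.16)
(cx,cy),r=cv2.minEnclosingCircle(p[m][:,:2].astype(np.float32));print("disc",cx,cy,r,m.sum())
# robust: fit circle to hull
h=cv2.convexHull(p[m][:,:2].astype(np.float32))[:,0]
f=least_squares(lambda q:np.hypot(h[:,0]-q[0],h[:,1]-q[1])-q[2],[cx,cy,r],loss='soft_l1',f_scale=.001).x;print("fit",f)
c=f[:2]
rr=np.hypot(p[:,0]-c[0],p[:,1]-c[1])
dark=b.max(1)<90
k=dark&(rr<.035)&(p[:,2]>.065)&(p[:,2]<.095);q=p[k]
rect=cv2.minAreaRect(q[:,:2].astype(np.float32));print("handle",q.mean(0),rect,k.sum())
k=dark&(abs(rr-.085)<.03)&(abs(p[:,2]-.046)<.006);q=p[k];print("cap",(q.min(0)+q.max(0))/2,q.mean(0),np.degrees(np.arctan2(*(q.mean(0)[:2]-c)[::-1])),k.sum())
k=(rr>.122)&(rr<.16)&(p[:,2]>.024)&(p[:,2]<.045)&(p[:,0]<c[0]-.1);q=p[k];print("fin",q.mean(0),k.sum(),np.degrees(np.arctan2(*(q.mean(0)[:2]-c)[::-1])))
k=(rr>.125)&(rr<.16)&(p[:,2]>.006)&(p[:,2]<.045)&(p[:,0]<c[0]-.1);q=p[k];print("tongue",q.mean(0),k.sum(),np.degrees(np.arctan2(*(q.mean(0)[:2]-c)[::-1])))
for n,(uu,vv) in {"slender":(247,184),"stub":(174,201)}.items():
    k=(abs(u-uu)<14)&(abs(v-vv)<14)&(p[:,2]>.07)&(abs(rr-.085)<.04);q=p[k]
    print(n,q.mean(0),k.sum(),np.degrees(np.arctan2(*(q.mean(0)[:2]-c)[::-1])),np.hypot(*(q.mean(0)[:2]-c)))
from scipy.spatial.transform import Rotation as R
o=ctrl.get_obs();print(o["time_s"],o["eef_pos"],o["eef_rot"]);print(R.from_quat(np.roll(o["eef_rot"],-1)).as_matrix().round(3))
E
python3 meas.py
```

```text
disc 0.5882967114448547 0.07287464290857315 0.11754246801137924 7078
fit [0.58795466 0.07308693 0.11657501]
handle [0.58574973 0.07227005 0.07787889] ((0.5868164896965027, 0.07211654633283615), (0.015188862569630146, 0.048646390438079834), 11.255802154541016) 206
cap [0.60166548 0.060953   0.04598278] [0.65805929 0.08788198 0.0443947 ] 11.916972224546639 577
fin [0.45328082 0.04607411 0.03038985] 43 -168.65814217855257
tongue [0.45239121 0.04599834 0.01375762] 211 -168.69986435654843
slender [ 0.55834489 -0.00770486  0.08233039] 254 -110.12762652616941 0.08604680280952634
stub [0.53092094 0.13552359 0.0821763 ] 267 132.4106194158172 0.08456466548744537
0.5 [0.1637655  0.55118459 0.23126284] [ 2.76369629e-06  1.43917808e-01  9.89589644e-01 -3.07784330e-05]
[[-0.959  0.285 -0.   ]
 [ 0.285  0.959 -0.   ]
 [-0.    -0.    -1.   ]]
```

The top picture shows the slender nozzle at the right of the disc (pixel 247,184) and the stubby one at the left (174,201). The pointer is at the bottom (222,239), and the green look-alike is below right. The turret stands at about 11.3° and the pointer at −168.7°, so it needs a clockwise turn of about 60°.

Call:
move_arm --series '[[[0.5,-543,-338,0,1.086],[0.5,-543,-338,0,1.086],[0.5,-543,-338,0,1.086],[0.5,-543,-338,0,1.086],[0.5,-543,-338,0,1.086],[0.5,-543,-338,0,1.086],[0.5,-543,-338,0,1.086],[0.5,-543,-338,0,1.086],[0.5,-543,-338,0,1.086],[0.5,-543,-338,0,1.086]]]'

```text
time_s: 1.33
eef_pos: [0.4412, 0.2376, 0.2317]
eef_rot: [0.0, 0.636, 0.771, 0.0]
wrist_force: [0.4, 0.5, -0.2]
opening: 0.5
grasp_force: 0.0
```

```bash
cat > go.py <<'E'
import sys
from h import *
from scipy.spatial.transform import Rotation as R
# go.py x y z yaw_deg -> shift in tool axes (mm), turn (rad)
o=ctrl.get_obs();M=R.from_quat(np.roll(o["eef_rot"],-1)).as_matrix()
yaw=np.degrees(np.arctan2(M[1,1],M[0,1]))
print(round(o["time_s"],2),o["eef_pos"].round(4),"yaw",yaw.round(2),"tilt",M[2,2].round(4),"q",np.round(o["q"],2),"F",np.round(o["wrist_force"],1),np.round(o["torque"],2),o["opening"],o["grasp_force"])
if len(sys.argv)>4:
    a=np.array(sys.argv[1:],float);dy=(yaw-a[3]+180)%360-180
    print("shift",(M.T@(a[:3]-o["eef_pos"])*1000).round(1),"turn",np.radians(dy).round(3))
E
python3 go.py 0.5875 0.0728 0.15 11.3
```

```text
1.33 [0.4412 0.2376 0.2317] yaw 10.96 tilt -1.0 q [0.26 0.01 1.79 0.   1.34 0.07] F [ 0.4  0.5 -0.2] [-0.04  0.01  0.01] 0.5002525034434748 0.0
shift [-189.7  112.2   81.8] turn -0.006
```

Call:
move_arm --series '[[[0.5,-190,112,0,0],[0.5,-190,112,0,0],[0.5,-190,112,0,0],[0.5,-190,112,0,0],[0.5,-190,112,0,0],[0.5,-190,112,0,0],[0.5,-190,112,82,0],[0.5,-190,112,82,0],[0.5,-190,112,82,0],[0.5,-190,112,82,0]]]'

```text
time_s: 2.17
eef_pos: [0.5848, 0.0753, 0.1472]
eef_rot: [-0.003, 0.634, 0.773, -0.002]
wrist_force: [0.6, 0.8, 0.4]
opening: 0.496
grasp_force: 0.0
```

```bash
python3 go.py 0.5875 0.0728 0.047 11.3; python3 -c "
from h import *
im,d=look('side','c0.png');cv2.imwrite('pics/c.png',cv2.resize(im[120:330,170:370],None,fx=2.7,fy=2.7))"
```

```text
2.17 [0.5848 0.0753 0.1472] yaw 11.24 tilt -1.0 q [-0.07  0.3   1.64  0.    1.21 -0.27] F [0.6 0.8 0.4] [-0.03  0.02 -0.05] 0.49634759115210075 0.0
shift [ -3.1   2.8 100.2] turn -0.001
```

View pics/c.png

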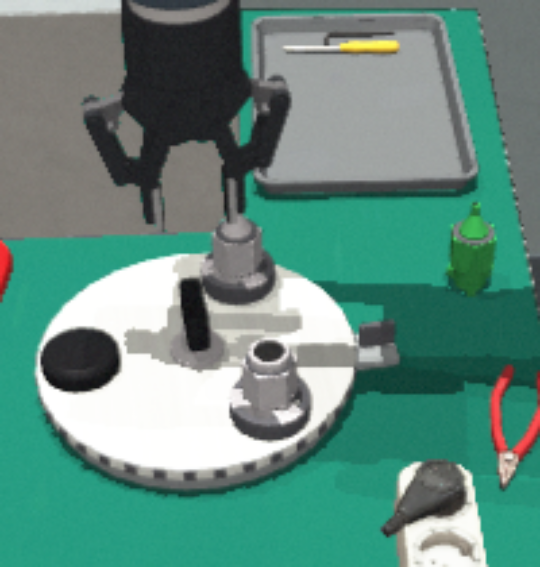

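Call:
move_arm --series '[[[0.5,-2,2,25,0],[0.5,-2,2,50,0],[0.5,-2,2,75,0],[0.5,-2,2,100,0],[0.5,-2,2,100,0],[0,-2,2,100,0],[0,-2,2,100,0],[0,-2,2,100,0],[0,-2,2,100,0],[0,-2,2,100,0]]]'

```text
time_s: 3.05
eef_pos: [0.5896, 0.0731, 0.0527]
eef_rot: [0.0, 0.634, 0.773, -0.0]
wrist_force: [-8.9, -1.9, 7.5]
opening: 0.176
grasp_force: 63.0
```

```bash
python3 go.py 0.5875 0.0728 0.047 -48.7
```

```text
3.05 [0.5896 0.0731 0.0527] yaw 11.28 tilt -1.0 q [-0.08  0.44  1.68 -0.    1.03 -0.27] F [-8.9 -1.9  7.5] [-0.27  1.41  0.08] 0.17564350222805117 63.01458299160004
shift [ 0.2 -2.1  5.7] turn 1.047
```

Call:
move_arm --series '[[[0,0,-1,0,0.05],[0,0,-2,0,0.16],[0,0,-2,0,0.28],[0,0,-2,0,0.4],[0,0,-2,0,0.52],[0,0,-2,0,0.64],[0,0,-2,0,0.76],[0,0,-2,0,0.88],[0,0,-2,0,0.98],[0,0,-2,0,1.05]]]'

```text
time_s: 3.88
eef_pos: [0.5884, 0.0735, 0.0527]
eef_rot: [0.0, 0.937, 0.349, 0.001]
wrist_force: [-5.5, 2.6, 4.9]
opening: 0.177
grasp_force: 62.6
```

```bash
python3 go.py 0.5875 0.0728 0.18 -48.7
```

```text
3.88 [0.5884 0.0735 0.0527] yaw -49.18 tilt -1.0 q [-0.08  0.43  1.68  0.    1.02  0.78] F [-5.5  2.6  4.9] [0.32 0.99 0.17] 0.1768131419097113 62.630717754364014
shift [-9.000e-01  1.000e-01 -1.273e+02] turn -0.008
```

Call:
move_arm --series '[[[0,0,0,0,0],[0,0,0,0,0],[0.45,0,0,0,0],[0.45,0,0,0,0],[0.45,0,0,0,0],[0.45,0,0,-25,0],[0.45,0,0,-60,0],[0.45,0,0,-100,0],[0.45,0,0,-135,0],[0.45,0,0,-135,0]]]'

```text
time_s: 4.72
eef_pos: [0.5927, 0.0725, 0.1939]
eef_rot: [0.003, 0.936, 0.351, 0.007]
wrist_force: [1.1, 0.2, 1.0]
opening: 0.451
grasp_force: 0.0
```

```bash
python3 - <<'E'
from h import *
im,d=look("top","top1.png");np.save("top1_d.npy",d)
cv2.imwrite("pics/d.png",cv2.resize(im[110:260,140:310],None,fx=3.5,fy=3.5,interpolation=2))
for t in ("slender_nozzle","stub_nozzle"):
  for n in ("top","side"):
    if n=="side": im,d=look("side")
    for r in outline_of(t,n)[:2]:
        p,u,v=pts(n,d,r["region"]);k=p[:,2]>.05
        print(t,n,round(r["conf"],2),np.round(r["bbox"]),np.round(np.median(p[k],0),4),p[k].min(0).round(3),p[k].max(0).round(3))
  im,d=np.zeros(1),np.load("top1_d.npy")
  camera("top")
E
python3 go.py 0.5046 0.0564 0.18 -18.7
```

```text
slender_nozzle top 0.82 [265. 278.  20.  16.] [ 0.3742 -0.0421  0.0539] [ 0.358 -0.058  0.05 ] [ 0.39  -0.026  0.082]
slender_nozzle top 0.66 [213. 211.  20.  18.] [0.5012 0.0547 0.08  ] [0.485 0.039 0.058] [0.52  0.073 0.108]
slender_nozzle side 0.87 [343. 213.  16.  31.] [ 0.3771 -0.0354  0.0554] [ 0.36  -0.055  0.05 ] [ 0.392 -0.022  0.076]
slender_nozzle side 0.8 [284. 232.  19.  27.] [0.5071 0.0672 0.0766] [0.489 0.042 0.05 ] [0.525 0.078 0.108]
stub_nozzle top 0.61 [161. 155.  12.  15.] [0.5654 0.1207 0.2863] [0.555 0.105 0.079] [0.631 0.168 0.307]
stub_nozzle side 0.81 [225. 266.  26.  30.] [0.6163 0.1635 0.0766] [0.599 0.139 0.05 ] [0.637 0.173 0.091]
5.17 [0.5866 0.0729 0.1828] yaw -48.93 tilt -1.0 q [-0.08  0.26  1.61 -0.    1.27  0.78] F [ 0.1 -0.5 -0.4] [-0.   -0.02  0.04] 0.444383008355686 0.0
shift [-72.7 -41.5   3. ] turn -0.528
```

View pics/d.png

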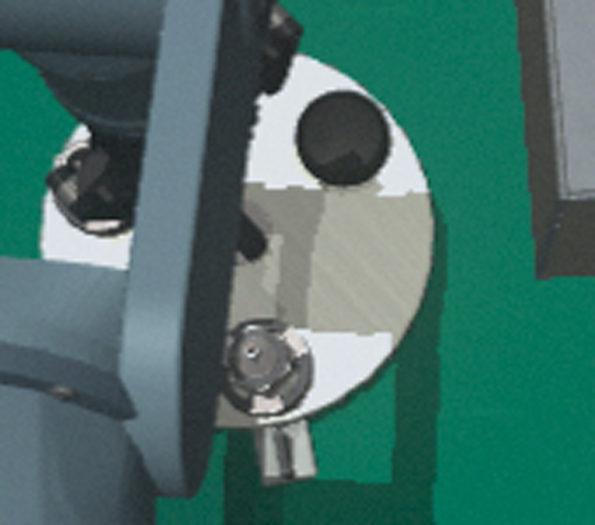

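The picture shows the slender nozzle (pixel 212,210) in line with the pointer fin below it. The grip comes next.

Call:
move_arm --series '[[[0.65,-40,-23,0,-0.1],[0.65,-73,-42,0,-0.2],[0.65,-73,-42,0,-0.32],[0.65,-73,-42,0,-0.44],[0.65,-73,-42,0,-0.53],[0.65,-73,-42,0,-0.53],[0.65,-73,-42,0,-0.53],[0.65,-73,-42,25,-0.53],[0.65,-73,-42,50,-0.53],[0.65,-73,-42,50,-0.53]]]'

```text
time_s: 6.0
eef_pos: [0.5014, 0.0569, 0.1297]
eef_rot: [-0.003, 0.813, 0.583, -0.003]
wrist_force: [-0.9, 0.7, 0.2]
opening: 0.649
grasp_force: 0.0
```

```bash
python3 go.py 0.5042 0.0568 0.049 -18.7; python3 -c "
from h import *
im,d=look('side','e0.png');cv2.imwrite('pics/e.png',cv2.resize(im[130:310,190:380],None,fx=3,fy=3,interpolation=2))"
```

```text
6.0 [0.5014 0.0569 0.1297] yaw -18.73 tilt -1.0 q [-0.12  0.15  1.86 -0.    1.14  0.2 ] F [-0.9  0.7  0.2] [-0.02  0.01  0.05] 0.6489882402063036 0.0
shift [ 0.9  3.3 80.7] turn -0.0
```

View pics/e.png

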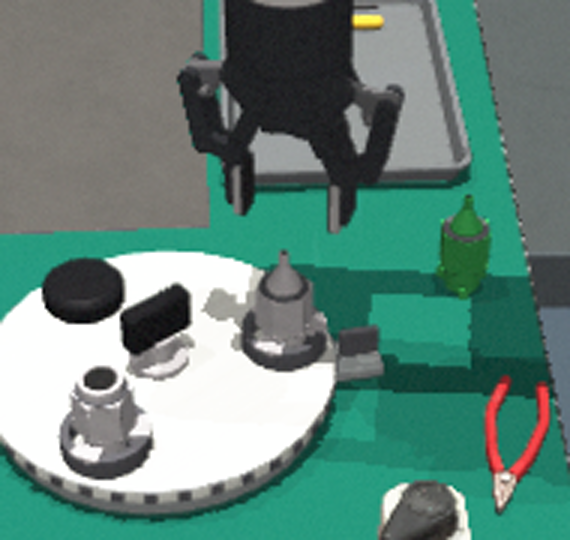

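The fingers (pixels ~270,195 and 304,200) straddle the nozzle's tip from above, so I go down and close.

Call:
move_arm --series '[[[0.65,0,1,25,0],[0.65,0,1,50,0],[0.65,0,1,70,0],[0.65,0,1,80,0],[0.65,0,1,80,0],[0.65,0,1,80,0],[0,0,1,80,0],[0,0,1,80,0],[0,0,1,80,0],[0,0,1,80,0]]]'

```text
time_s: 6.88
eef_pos: [0.5071, 0.0562, 0.0562]
eef_rot: [0.001, 0.812, 0.584, 0.001]
wrist_force: [-1.6, 0.2, 6.0]
opening: 0.383
grasp_force: 59.6
```

```bash
python3 go.py 0.5042 0.0568 0.049 33
```

```text
6.88 [0.5071 0.0562 0.0562] yaw -18.56 tilt -1.0 q [-0.12  0.27  1.9  -0.    0.97  0.2 ] F [-1.6  0.2  6. ] [0.05 0.29 0.03] 0.38281155992082133 59.56072230124846
shift [-0.3 -3.   7.2] turn -0.9
```

Call:
move_arm --series '[[[0,0,0,0,-0.08],[0,0,0,0,-0.18],[0,0,0,0,-0.28],[0,0,0,0,-0.38],[0,0,0,0,-0.48],[0,0,0,0,-0.58],[0,0,0,0,-0.68],[0,0,0,0,-0.78],[0,0,0,0,-0.88],[0,0,0,0,-0.93]]]'

```text
time_s: 7.72
eef_pos: [0.508, 0.0562, 0.0563]
eef_rot: [0.002, 0.462, 0.887, 0.001]
wrist_force: [1.7, 0.3, 3.0]
opening: 0.382
grasp_force: 59.2
```

```bash
python3 go.py 0.5042 0.0568 0.12 33;python3 -c "
from h import *
im,d=look('side','f0.png');cv2.imwrite('pics/f.png',cv2.resize(im[150:310,190:380],None,fx=3.5,fy=3.5,interpolation=2))"
```

```text
7.72 [0.508  0.0562 0.0563] yaw 34.99 tilt -1.0 q [-0.12  0.27  1.89  0.    0.97 -0.73] F [1.7 0.3 3. ] [ 0.21 -0.32 -0.08] 0.3822934072804419 59.215073296800256
shift [  2.5  -2.5 -63.7] turn 0.035
```

View pics/f.png

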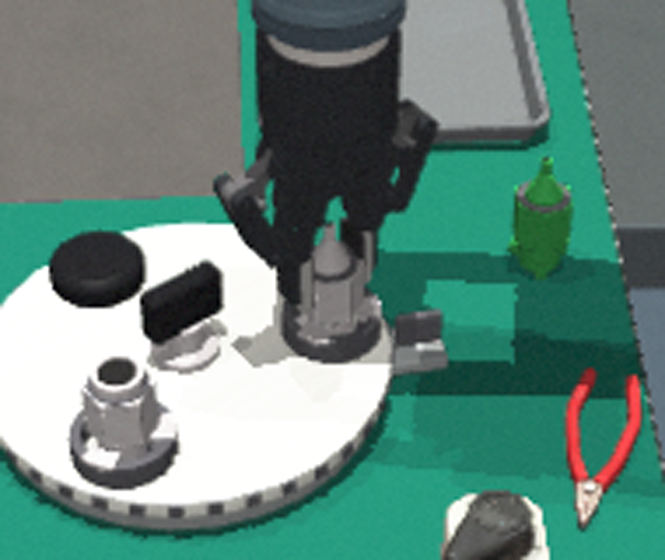

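The picture shows the fingers gripping the hex at (283,235), with the turret unmoved. The tool turned 53.5°, and the lift comes next.

Call:
move_arm --series '[[[0,0,0,0,-0.01],[0,0,0,-4,-0.01],[0,0,0,-9,-0.01],[0,0,0,-15,-0.01],[0,0,0,-22,-0.01],[0,0,0,-30,-0.01],[0,0,0,-45,-0.01],[0,0,0,-65,-0.01],[0,0,0,-80,-0.01],[0,0,0,-80,-0.01]]]'

```text
time_s: 8.6
eef_pos: [0.5078, 0.056, 0.138]
eef_rot: [0.003, 0.46, 0.888, 0.001]
wrist_force: [0.4, -0.6, -0.2]
opening: 0.381
grasp_force: 60.1
```

```bash
python3 go.py 0.46 -0.27 0.136 35;python3 -c "
from h import *
im,d=look('side','g0.png');cv2.imwrite('pics/g.png',cv2.resize(im[110:310,170:380],None,fx=2.8,fy=2.8,interpolation=2))"
```

```text
8.6 [0.5078 0.056  0.138 ] yaw 35.29 tilt -1.0 q [-0.12  0.14  1.85 -0.    1.14 -0.74] F [ 0.4 -0.6 -0.2] [ 0.05 -0.02  0.03] 0.3811895562660729 60.08354004006833
shift [-238.5 -227.3    2. ] turn 0.005
```

View pics/g.png

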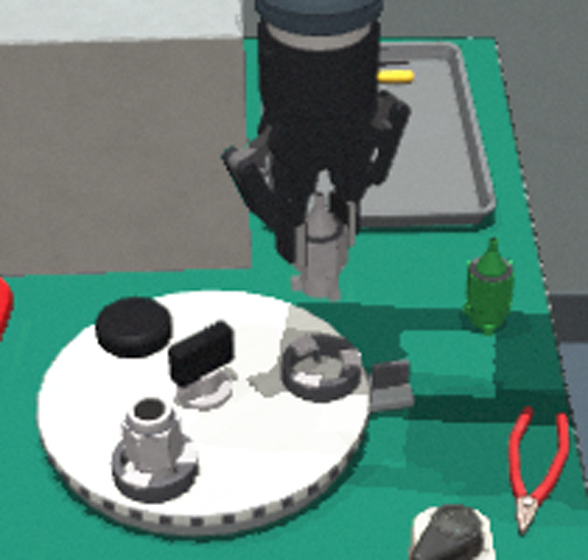

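The nozzle is out and upright, and the socket is empty at the pointer. Next it goes to the tray.

Call:
move_arm --series '[[[0,-15,-14,0,0],[0,-40,-38,0,0],[0,-66,-63,0,0],[0,-92,-88,0,0],[0,-118,-113,0,0],[0,-144,-138,0,0],[0,-170,-163,0,0],[0,-196,-188,0,0],[0,-218,-209,0,0],[0,-232,-222,0,0]]]'

```text
time_s: 9.48
eef_pos: [0.457, -0.264, 0.1331]
eef_rot: [-0.001, 0.461, 0.888, -0.0]
wrist_force: [0.3, 0.4, -1.6]
opening: 0.383
grasp_force: 60.1
```

```bash
python3 - <<'E'
from h import *
for n in ("side",):
    im,d=look(n,"i0.png")
    for r in outline_of("slender_nozzle",n)[:3]:
        p,u,v=pts(n,d,r["region"]);print(round(r["conf"],2),r["bbox"],np.median(p,0).round(3),np.percentile(p,3,axis=0).round(3))
cv2.imwrite("pics/i.png",cv2.resize(im[60:250,210:400],None,fx=3,fy=3,interpolation=2))
E
python3 go.py 0.46 -0.27 0.036 35
```

```text
0.74 [342.6, 211.7, 19.1, 34.3] [ 0.377 -0.031  0.04 ] [ 0.36  -0.124  0.   ]
0.55 [305.9, 120.8, 16.4, 28.1] [ 0.454 -0.252  0.142] [ 0.439 -0.269  0.107]
9.58 [ 0.4573 -0.2641  0.1332] yaw 35.07 tilt -1.0 q [-0.75  0.19  1.81 -0.    1.14 -1.36] F [ 0.7  1.3 -1.5] [ 0.06 -0.02 -0.02] 0.3864239753950509 60.143707380630076
shift [-6.5 -1.1 97.2] turn 0.001
```

View pics/i.png

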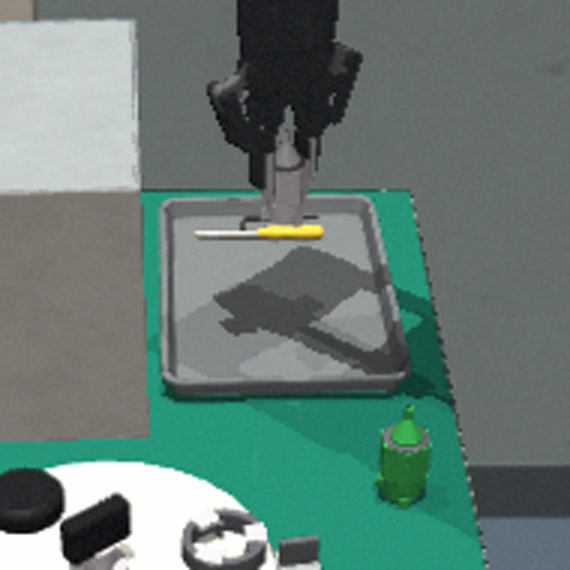

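The nozzle hangs upright at (306,121), over the free part of the tray. Now I lower it.

Call:
move_arm --series '[[[0,0,0,20,0],[0,0,0,45,0],[0,0,0,65,0],[0,0,0,82,0],[0,0,0,90,0],[0,0,0,94,0],[0,0,0,96,0],[0,0,0,98,0],[0,0,0,99,0],[0,0,0,99,0]]]'

```text
time_s: 10.42
eef_pos: [0.459, -0.2617, 0.036]
eef_rot: [0.001, 0.459, 0.888, -0.0]
wrist_force: [-0.4, 0.2, -1.7]
opening: 0.384
grasp_force: 60.1
```

```bash
python3 go.py
```

```text
10.42 [ 0.459  -0.2617  0.036 ] yaw 35.3 tilt -1.0 q [-0.74  0.34  1.85  0.    0.94 -1.36] F [-0.4  0.2 -1.7] [-0.04  0.06 -0.01] 0.3840360076852589 60.118126552551985
```

Call:
move_arm --series '[[[0,0,0,1,0],[0,0,0,2,0],[0,0,0,2.5,0],[0,0,0,3,0],[0,0,0,3.5,0],[0,0,0,4,0],[0,0,0,4.5,0],[0,0,0,5,0],[0,0,0,5,0],[0,0,0,5,0]]]'

```text
time_s: 11.25
eef_pos: [0.4588, -0.2617, 0.0322]
eef_rot: [0.0, 0.459, 0.888, -0.0]
wrist_force: [-6.0, 3.9, 17.6]
opening: 0.385
grasp_force: 62.5
```

```bash
python3 go.py
```

```text
11.25 [ 0.4588 -0.2617  0.0322] yaw 35.32 tilt -1.0 q [-0.74  0.35  1.85 -0.    0.94 -1.36] F [-6.   3.9 17.6] [0.78 1.08 0.02] 0.3851903668814422 62.49087990028784
```

Call:
move_arm --series '[[[0,0,0,-1,0],[0,0,0,-1,0],[0.42,0,0,-1,0],[0.5,0,0,-1,0],[0.65,0,0,-1,0],[0.65,0,0,-1,0],[0.65,0,0,-1,0],[0.65,0,0,-25,0],[0.65,0,0,-60,0],[0.65,0,0,-100,0]]]'

```text
time_s: 12.08
eef_pos: [0.457, -0.2601, 0.1292]
eef_rot: [-0.003, 0.46, 0.888, 0.001]
wrist_force: [1.2, 0.7, 0.3]
opening: 0.649
grasp_force: 0.0
```

Call:
move_arm --series '[[[0.65,0,0,-40,0],[0.65,0,0,-80,0],[0.65,0,0,-100,0],[0.65,0,0,-100,0],[0.65,0,0,-100,0],[0.65,0,0,-100,0],[0.65,0,0,-100,0],[0.65,0,0,-100,0],[0.65,0,0,-100,0],[0.65,0,0,-100,0]]]'

```text
time_s: 12.92
eef_pos: [0.4582, -0.2611, 0.2293]
eef_rot: [-0.001, 0.459, 0.888, 0.0]
wrist_force: [0.3, 0.4, 0.3]
opening: 0.651
grasp_force: 0.0
```

```bash
python3 - <<'E'
from h import *
im,d=look("side","j0.png")
for t in ("slender_nozzle","stub_nozzle"):
    for r in outline_of(t,"side")[:3]:
        p,u,v=pts("side",d,r["region"]);print(t,round(r["conf"],2),np.round(r["bbox"]),np.median(p,0).round(3),p.max(0).round(3))
cv2.imwrite("pics/j.png",cv2.resize(im[90:310,170:400],None,fx=2.6,fy=2.6,interpolation=2))
E
python3 go.py
```

```text
slender_nozzle 0.79 [304. 158.  16.  24.] [ 0.459 -0.252  0.045] [ 0.476 -0.239  0.079]
slender_nozzle 0.58 [344. 210.  18.  36.] [ 0.377 -0.031  0.038] [ 0.393 -0.018  0.081]
stub_nozzle 0.63 [226. 266.  27.  29.] [0.615 0.164 0.075] [0.637 0.174 0.09 ]
13.07 [ 0.4585 -0.2613  0.23  ] yaw 35.3 tilt -1.0 q [-0.74  0.08  1.73 -0.    1.34 -1.36] F [-0.7  0.1 -0.7] [-0.02  0.01 -0.07] 0.6508370734079966 0.0
```

View pics/j.png

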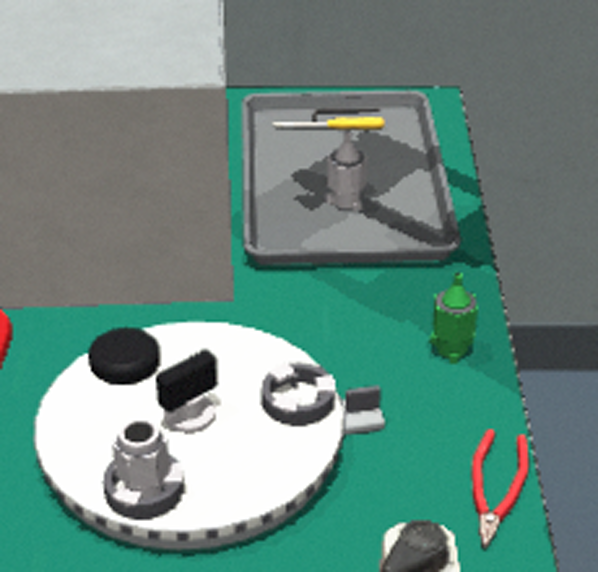

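The slender nozzle stands upright in the tray (304,158), the empty socket is at the pointer, the stubby nozzle is still in place (226,266), and the arm is clear.

```bash
python3 -c "
from bench import order
print(order.hand_in())"
```

```text
the job is handed in; nothing more can be done
None
```

The slender nozzle was unscrewed at the pointer and now stands upright in the grey tray; the stubby nozzle is still screwed in, the empty socket is at the pointer, and the job was handed in at about 13 s (no verdict was returned).

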